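Lock the bayonet lid onto the breakfast canister

TASK

Breakfast is over: shut the canister whose mouth has two slots. Take the lid with the straight bar grip, line its two lugs up with the slots, press it down against the springy seal and twist it a quarter turn (either way) so that it stays locked when you let go. Leave the blue mug standing where it is.

Things in the scene. Friction and masses are not known exactly. Their poses are not given: they have to be found in the camera images.
- lid_mid (a point): Bayonet lid, loose, 50 mm tall, 0.18 kg: disc 124 mm wide, 5 mm thick; on it a bar grip 76 long, 24 wide, 27 tall; below it a 34 mm hub with two lugs, 84 tip to tip, 20 wide, 8 thick, underside 18 below the disc. Point: centre, 25 above the underside, 25 below the grip's top, 2 above the disc's upper face. z up, x along grip and lugs alike (half a turn is the same). The lid with a round knob is not it.
- canister_mouth (a point): Fixed steel canister, 132 mm wide, 100 tall, left or right; the other canister has no slotted flange. Point: mouth centre, at the upper face of its 6 mm flange. Hole 54 mm wide with two opposite slots 40 wide, 104 end to end. z up, x along the slots (half a turn is the same). Lid point above this: 15 mm unlocked on the seal, under 11 to twist, 7 with disc on the flange, 11 locked.
- seal (a joint): How far the black sprung seal ring (123 mm wide) on the canister's flange is pressed down: 0 standing 8 mm proud (3.5 N to start it), 0.008 flush with the flange (7.5 N). About 0.004 when the lid is locked and let go, as the seal lifts its lugs against the flange's underside. The turn has no stop; locked is lugs across the slots.
- mug_mid (a point): Blue enamel mug, loose, 80 mm across, 82 mm tall, with a side handle; the point is on its axis 41 mm above the table, z up. Bystander.
There are look-alikes about, which are no part of the job. What is shaped like the part that bears lid_mid but black is not meant.

How it is judged (in metres and radians):
On the way:
1. the lid is lowered with its lugs in the slots (z of lid_mid in the frame of canister_mouth below 0.018 m and horizontal distance between lid_mid and canister_mouth below 0.015 m and angle between the x axis of lid_mid and the x axis of canister_mouth, either way round below 0.4 rad), for 0.1 s.
At the end, for the whole second after the job is handed in: The bayonet lid sits level (within 6 degrees) on the slotted canister, within 15 mm of its centre, twisted so that its lugs lie across the slots (at least 63 of the 90 degrees), and stays pressed on the seal: its point less than 13 mm above the mouth's point (horizontal distance between lid_mid and canister_mouth below 0.015 m and z of lid_mid in the frame of canister_mouth below 0.013 m and angle between the x axis of lid_mid and the x axis of canister_mouth, either way round above 1.1 rad and angle between lid_mid's own z axis and vertical below 0.1 rad); the robot touches nothing.
It fails at once if the mug is knocked over or pushed more than 40 mm (angle between mug_mid's own z axis and vertical above 0.5 rad or distance of mug_mid from where it was at the start of the episode above 0.04 m).
It also fails if it takes over 43 s, if anything falls off the work surface, if the arm or the gripper's body presses on something with over 40 N, if the wrist force passes 120 N, or if a joint passes its speed limit or range.

ROBOT

A 6-joint arm with a two-finger parallel gripper is mounted at the origin on the work surface. World frame = base frame: x ahead of the robot, y to its left, z up, the work surface at z = 0. Lengths are in m, angles in degrees, forces in N, time in s.
With the tool pointing down it reaches from about 0.25 to 0.725 m from the base axis. Payload 9.7 kg.
Tool frame: the origin (TCP) lies between the finger pads; the fingertips stand 11 mm ahead of it and the grasp point (between the pads) lies 8 mm behind it; z points along the fingers, y is the line along which they close (so a half turn about z gives the same grasp; the last joint's range is limited). The gripper opens to 85 mm and grips with 20 to 120 N. Pads are 22 mm wide; open, the fingers measure 114 mm over their backs; the gripper's body (76 mm by 85 mm) begins 54 mm behind the grasp point. The pads swing forward as they close: fully open they stand 13 mm farther back than shut.
Start: joints at [69.557, 4.979, 10.078, 95.1, 0, 90], TCP at [0.192, 0.515, 0.208] pointing down, gripper open.
Joint ranges: [-179.16, 179.16], [-48.56, 103.87], [-65.8, 70.77], [-126.05, 130.52], [-82.76, 87.17], [-180, 180]. Speed limits (degrees/s): [127.2, 127.2, 147.25, 180, 180, 180].

INTERFACE

Orientations are given as [roll, pitch, yaw] about the fixed x, y, z axes, in that order (R = Rz(yaw) Ry(pitch) Rx(roll)).
In Python, from workcell import monitor, cams, ticket gives the robot as it stands.
- The arm moves only by the tool carry_out, never from a script. Its argument "plan" is a list of rows, each an object with "travel": the shift along the world's x, y, z as a fraction of full scale, a list of three; "angular": the turn, a rotation vector about the world's x, y, z as a fraction of full scale, a list of three; "grip": the gripper's target within -1 to 1 (fully open at 1, half-way at 0, shut at -1). In form: [{"travel": [x, y, z], "angular": [ax, ay, az], "grip": grip}, ...]. A call has 1 to 8 rows; each row is the pose to reach, as a shift and turn from the pose commanded when the call began; what a row does not reach only later rows make up. Full scale, the value 1, is 300 mm for a shift and 0.5 rad for a turn. A row lasts 1/12 s, in which the tool goes at most 41.7 mm and 7.16 degrees, less where a joint would pass 70% of its speed; a pose out of reach is approached as far as the arm can. A call with a number of a shift or a turn outside -1 to 1 is refused whole. A call with a gripper value outside its range is refused whole. The fingers move at their own pace and stop on an object; "grip_force" is the grip in N (left out, the last holds). Time passes only in rows, so rows that repeat a pose let the fingers close. It gives the time, the measured TCP pose, the force, the opening and the grip force at its end, in the units of the state.
- monitor.get_obs(): the state, without advancing time (a new reading comes with each control period).
- cams.camera(name): name is "side" or "top" or "wrist"; returns a dict with "frame" (384x512x3 uint8, red, green, blue), "mtx" (3x3 intrinsics, pixels), "dist" ([k1, k2, p1, p2, k3] as OpenCV has them; the pictures are not rectified), "view" (4x4, takes a point from world to camera coordinates); the wrist camera has in their place "T_tool_cam" (4x4, takes a point from camera to tool coordinates, whose origin is the TCP and whose axes are the flange's). Camera axes: x right, y up, looking along -z (the intrinsics and any distortion apply to the point x, -y, -z); pixel columns grow to the right and rows downward; lengths in m; the calibration is good to about 2 mm. A picture is of the moment at which its call begins: read the wrist's pose just before it. There is no depth.
- ticket.job_done(): hands the job in; it is judged then, once.
The state is a dict: "time": time; "q": joint angles; "qd": joint speeds; "joint_efforts": joint torques, N m; "ee_pos": TCP position; "tcp_rot": TCP orientation; "wrist_force": force on the tool from outside, world axes, zero at the start; "torque": the same for the moment, N m; "opening": finger opening in m; "grasp_force": force on a finger pad.
Only numpy, scipy, OpenCV 4.12 (cv2) and the standard library are available. Lean on these libraries where they do the work, as an engineer would, in place of code of your own. Each camera call takes 0.05 s, during which the arm holds its last target. There are 200 camera calls.

## Working session

There is one attempt and no reset: what is moved stays moved. The work goes in short steps, Python scripts to look and compute and a tool call to move; the robot and the scene stay as the last step left them, time stands still between calls to the robot, and variables do not carry over. Pictures are saved under pics/ and viewed, at most 10 in all, crops included, and the job is handed in when it is done.

Besides the shell and the picture viewer there is one more tool, called in YAML: its name, and indented under it one key for each argument. carry_out: Moves the arm, as the interface text tells. Its arguments: {"type":"object","properties":{"plan":{"type":"array","items":{"type":"object","properties":{"travel":{"type":"array","items":{"type":"number"}},"angular":{"type":"array","items":{"type":"number"}},"grip":{"type":"number"}}}},"grip_force":{"type":"number"}},"required":["plan"]}

```bash
mkdir -p pics
cat > h.py <<'E'
import numpy as np, cv2
from workcell import monitor, cams, ticket
from scipy.spatial.transform import Rotation as R
def grab(n):
    o=monitor.get_obs(); c=cams.camera(n)
    if 'view' in c: M=np.linalg.inv(np.array(c['view']))
    else:
        T=np.eye(4); T[:3,3]=o['ee_pos']; T[:3,:3]=R.from_euler('xyz',o['tcp_rot'],degrees=True).as_matrix(); M=T@np.array(c['T_tool_cam'])
    return c,M
def ray(c,M,uv):
    p=cv2.undistortPoints(np.array(uv,float).reshape(-1,1,2),np.array(c['mtx']),np.array(c['dist'],float))[:,0]
    d=np.c_[p[:,0],-p[:,1],-np.ones(len(p))]@M[:3,:3].T
    return M[:3,3],d
def plane(c,M,uv,z):
    o,d=ray(c,M,uv); return o+d*((z-o[2])/d[:,2])[:,None]
E
python3 - <<'E'
from h import *
print(monitor.get_obs())
ims=[]
for n in ['top','side','wrist']:
    c,M=grab(n); cv2.imwrite(f'pics/{n}0.png',c['frame'][...,::-1]); print(n,M[:3,3].round(3),(-M[:3,2]).round(2),np.array(c['mtx'])[0])
E
```

```text
{'time': 0.0, 'q': array([ 6.95572826e+01,  5.01190850e+00,  1.00343761e+01,  9.50990838e+01,
       -6.89984585e-05,  9.00002553e+01]), 'qd': array([ 0.04480137, -0.02695057, -0.01433839, -0.01455041,  0.06309165,
        0.05790218]), 'joint_efforts': array([ 9.76389892e-04, -5.20379984e+01,  4.64811516e+01,  1.61073374e-02,
        9.22703816e-05, -6.68681579e-06]), 'ee_pos': array([0.19200949, 0.51512104, 0.20687463]), 'tcp_rot': array([-1.79923384e+02,  6.93398292e-05,  1.59557027e+02]), 'wrist_force': array([0.2231534 , 0.8235871 , 0.28334579]), 'torque': array([ 0.01563063, -0.02972571,  0.04008557]), 'grasp_force': 0.0, 'opening': 0.08499041398664352}
top [0.281 0.082 1.171] [ 0.15 -0.   -0.99] [461.92301402   0.         259.95367217]
side [ 0.348 -0.67   0.674] [ 0.13  0.78 -0.61] [389.81707416   0.         255.85167462]
wrist [0.123 0.54  0.372] [ 0.27 -0.1  -0.96] [286.94532909   0.         252.81052671]
```

View pics/top0.png

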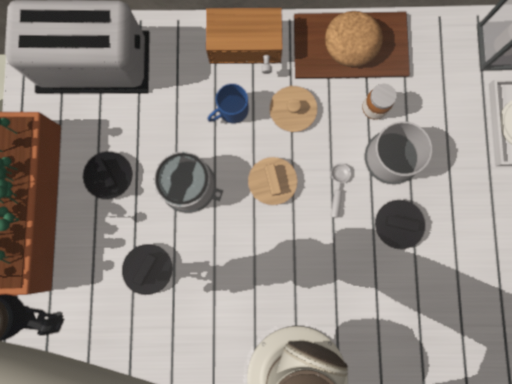

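View pics/side0.png

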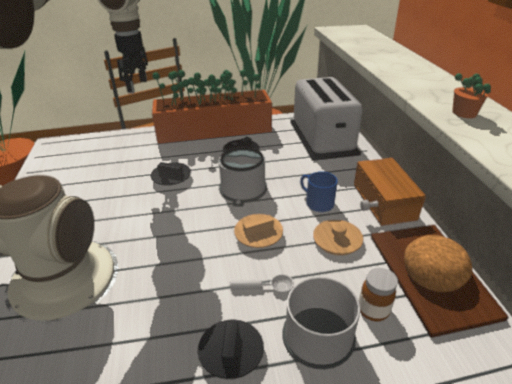

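The top view shows the bar lid at about (273,180), the slotted canister at (183,180), the knob lid at (293,108) and the mug at (232,103). The side view agrees: bar lid at (258,230), canister at (243,170). Next I'll zoom in on both.

Run:
```python
from h import *
c,M=grab('top'); f=c['frame'][...,::-1]
a=cv2.resize(f[140:220,145:225],None,fx=5,fy=5,interpolation=cv2.INTER_CUBIC)
b=cv2.resize(f[140:220,235:315],None,fx=5,fy=5,interpolation=cv2.INTER_CUBIC)
cv2.imwrite('pics/crop.png',np.hstack([a,b]))
hsv=cv2.cvtColor(f,cv2.COLOR_BGR2HSV)
m=cv2.inRange(hsv,(5,90,60),(25,255,255)); m[:140]=0;m[225:]=0;m[:,:235]=0;m[:,315:]=0
k=max(cv2.findContours(m,0,1)[0],key=cv2.contourArea); e=cv2.fitEllipse(k); print(e)
P=plane(c,M,[e[0]],.0205);print('lid disc',P)
P=plane(c,M,k.reshape(-1,2),.0205);print(P.min(0),P.max(0))
m=cv2.inRange(hsv,(105,120,40),(125,255,255));k=max(cv2.findContours(m,0,1)[0],key=cv2.contourArea);P=plane(c,M,k.reshape(-1,2),.08);print('mug',P.min(0),P.max(0))
print('can approx',plane(c,M,[[183,178]],.1))
```

```text
((272.39404296875, 180.64356994628906), (44.471553802490234, 46.469932556152344), 90.65171813964844)
lid disc [[0.47552136 0.04924445 0.0205    ]]
[ 0.41858751 -0.00808209  0.0205    ] [0.53149747 0.10839258 0.0205    ]
mug [0.6190988  0.11299169 0.08      ] [0.70553967 0.20364088 0.08      ]
can approx [[0.47042387 0.26158674 0.1       ]]
```

View pics/crop.png

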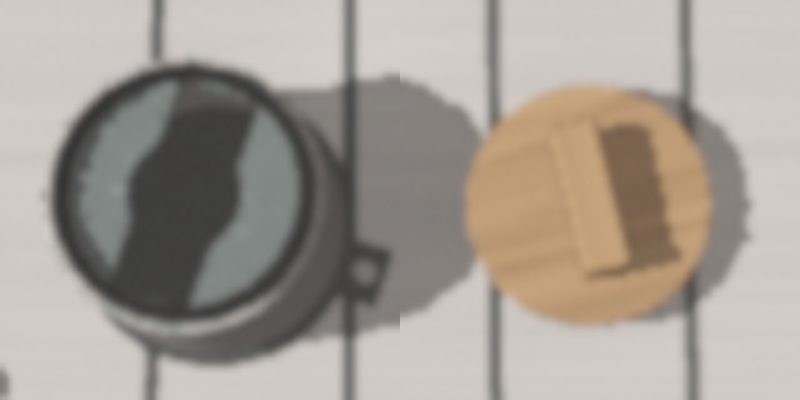

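The crop confirms it. The slots run at about -20° yaw and the bar at about +11°. I'll move over the canister for a closer wrist view.

carry_out:
  plan:
    - {"travel": [0.1,-0.1,0.1],"angular": [0,0,0.2],"grip": 1}
    - {"travel": [0.8,-0.7,0.33],"angular": [0,0,1],"grip": 1}
    - {"travel": [0.8,-0.7,0.33],"angular": [0,0,1],"grip": 1}
    - {"travel": [0.8,-0.7,0.33],"angular": [0,0,1],"grip": 1}
    - {"travel": [0.8,-0.7,0.33],"angular": [0,0,1],"grip": 1}
    - {"travel": [0.8,-0.7,0.33],"angular": [0,0,1],"grip": 1}
    - {"travel": [0.8,-0.7,0.33],"angular": [0,0,1],"grip": 1}
    - {"travel": [0.8,-0.7,0.33],"angular": [0,0,1],"grip": 1}

```text
time: 0.87
ee_pos: [0.4232, 0.3124, 0.3037]
tcp_rot: [180.0, 0.0, -171.8]
wrist_force: [0.1, 0.9, 0.6]
opening: 0.0853
grasp_force: 0.0
```

carry_out:
  plan:
    - {"travel": [0,0,0],"grip": 1}
    - {"travel": [0,0,0],"grip": 1}
    - {"travel": [0,0,0],"grip": 1}

```text
invalid input
```

Run:
```python
from h import *
o=monitor.get_obs();print(o['q'],o['ee_pos'],o['tcp_rot'])
c,M=grab('wrist');cv2.imwrite('pics/w1.png',c['frame'][...,::-1]);print(M)
np.savez('pics/w1.npz',frame=c['frame'],M=M,mtx=c['mtx'],dist=c['dist'])
```

```text
[3.64267616e+01 5.10263029e+00 2.11677911e+01 1.06051728e+02
 2.08122612e-03 2.82122323e+01] [0.42323737 0.31235668 0.30369309] [ 1.79991816e+02  1.08531825e-02 -1.71785471e+02]
[[-1.43394526e-01 -9.47636387e-01 -2.85347661e-01  3.50371119e-01]
 [ 9.89665588e-01 -1.37357914e-01 -4.11682733e-02  3.01193157e-01]
 [-1.82205846e-04 -2.88302066e-01  9.57539496e-01  4.68916225e-01]
 [ 0.00000000e+00  0.00000000e+00  0.00000000e+00  1.00000000e+00]]
```

View pics/w1.png

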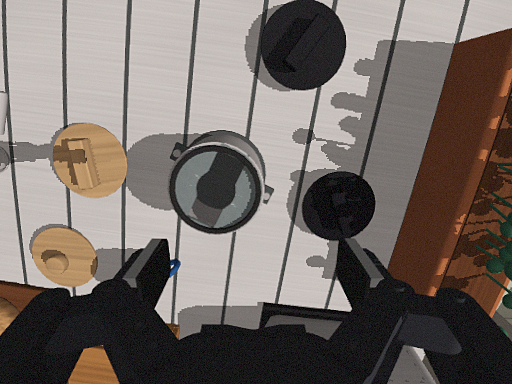

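The wrist view shows the canister mouth at about (217,188) and the bar lid at about (88,160). I'll now measure both by mask.

Run:
```python
from h import *
d=np.load('pics/w1.npz');c=dict(mtx=d['mtx'],dist=d['dist']);M=d['M'];f=d['frame'][...,::-1].copy()
hsv=cv2.cvtColor(f,cv2.COLOR_BGR2HSV)
print(hsv[188,175:260:4].tolist())
roi=np.zeros(f.shape[:2],np.uint8);cv2.circle(roi,(216,190),41,255,-1)
# flange segments bright bluish
m=cv2.inRange(hsv,(70,20,85),(110,120,255))&roi
n,l,s,ce=cv2.connectedComponentsWithStats(m);print(s[:,4].max())
v=m.copy();cv2.imwrite('pics/m.png',np.hstack([cv2.resize(f[140:240,165:270],None,fx=4,fy=4),cv2.cvtColor(cv2.resize(m[140:240,165:270],None,fx=4,fy=4),8)])[:, :800])
for i in np.argsort(-s[1:,4])[:2]+1:
    print(s[i],plane(c,M,[ce[i]],.1))
# lid
m=cv2.inRange(hsv,(5,70,50),(28,255,255)); r=np.zeros_like(m);r[115:205,45:135]=255;m&=r
k=max(cv2.findContours(m,0,1)[0],key=cv2.contourArea);P=plane(c,M,k.reshape(-1,2),.0205).astype(np.float32)
e=cv2.fitEllipse(P[:,:2]);print('lid',e)
b=cv2.resize(f[115:205,45:135],None,fx=4,fy=4,interpolation=2);cv2.imwrite('pics/lid.png',b)
```

```text
[[80, 8, 94], [85, 12, 126], [80, 12, 125], [78, 10, 127], [102, 10, 128], [84, 10, 126], [70, 15, 51], [20, 17, 44], [100, 31, 50], [64, 39, 46], [157, 55, 42], [115, 31, 49], [68, 23, 45], [75, 22, 46], [18, 27, 48], [99, 18, 99], [75, 8, 125], [90, 10, 122], [84, 10, 125], [80, 21, 72], [140, 17, 46], [158, 26, 39]]
196505
[241 174   3   3   3] [[0.44281326 0.30006603 0.1       ]]
[244 206   3   2   3] [[0.48640459 0.31003915 0.1       ]]Traceback (most recent call last):
  File "<stdin>", line 15, in <module>
cv2.error: OpenCV(4.12.0) /io/opencv/modules/imgproc/src/shapedescr.cpp:356: error: (-215:Assertion failed) n >= 0 && (depth == CV_32F || depth == CV_32S) in function 'fitEllipseNoDirect'
```

View pics/m.png

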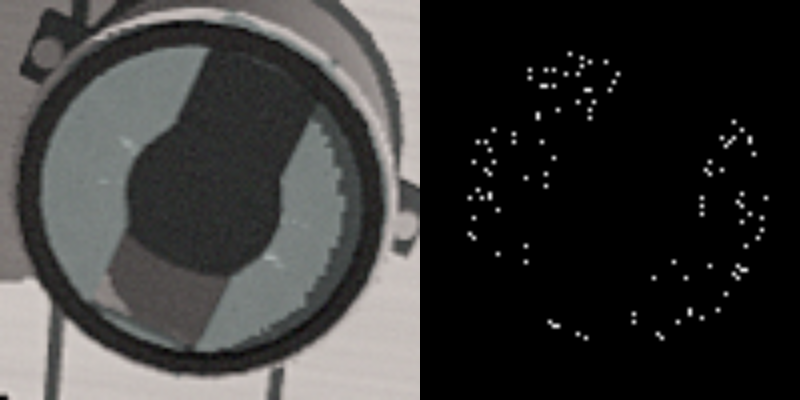

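The crop is clear: black seal ring, and the slot edges are visible. I'll fit the ring at z=0.108 and convert the slot edges at z=0.1. Flange saturation is too low for that colour mask.

Run:
```python
from h import *
d=np.load('pics/w1.npz');c=dict(mtx=d['mtx'],dist=d['dist']);M=d['M'];f=d['frame'][...,::-1].copy()
hsv=cv2.cvtColor(f,cv2.COLOR_BGR2HSV);g=hsv[...,2]
P4=lambda pts:plane(c,M,np.array(pts)/4-.375+[165,140],.1)
L=P4([(212,48),(180,125),(125,240),(107,280)]);Rr=P4([(318,105),(285,170),(225,280),(195,345)])
for q in (L,Rr):
    t=q[-1]-q[0];print(q[:,:2].round(4).tolist(),np.degrees(np.arctan2(-t[1],-t[0])))
print('width', np.abs(np.cross((L[-1]-L[0])[:2]/np.linalg.norm((L[-1]-L[0])[:2]),(Rr[1]-L[0])[:2])))
# ring: radial scan from centre for outermost dark->bright edge
cx,cy=215,189;pts=[];inn=[]
gs=cv2.GaussianBlur(g,(0,0),.7).astype(float)
for a in np.radians(np.arange(0,360,5)):
    r=np.arange(37,56,.25);u=cx+r*np.cos(a);v=cy+r*np.sin(a)
    p=cv2.remap(gs.astype(np.float32),u.astype(np.float32)[None],v.astype(np.float32)[None],1)[0]
    i=np.argmin(p[20:48])+20
    j=np.where(p[i:]>62)[0]
    if len(j): pts.append((u[i+j[0]],v[i+j[0]]))
Q=plane(c,M,pts,.108)[:,:2]
A=np.c_[2*Q,np.ones(len(Q))]
for _ in range(6):
    s=np.linalg.lstsq(A,(Q**2).sum(1),rcond=None)[0];rad=np.sqrt(s[2]+s[:2]@s[:2]);res=np.abs(np.hypot(*(Q-s[:2]).T)-rad);k=res<max(.0015,np.median(res)*2);Q,A=Q[k],A[k]
print('ring',s[:2],rad,len(Q),res.max())
m=cv2.inRange(hsv,(5,60,50),(28,255,255)); r=np.zeros_like(m);r[115:205,45:135]=255;m&=r
k=max(cv2.findContours(m,0,1)[0],key=cv2.contourArea);P=plane(c,M,k.reshape(-1,2),.0215).astype(np.float32)
print('lid',cv2.fitEllipse(P[:,:2].copy()))
cv2.imwrite('pics/lid.png',cv2.resize(f[115:205,45:135],None,fx=5,fy=5,interpolation=2))
```

```text
[[0.4165, 0.2647], [0.4434, 0.257], [0.486, 0.2425], [0.5014, 0.2376]] 162.28007932306838
[[0.4302, 0.3012], [0.4537, 0.2933], [0.4955, 0.2778], [0.5211, 0.2701]] 161.12801514896265
width 0.03855789254893819
ring [0.46731995 0.2668912 ] 0.06037412415105095 72 0.0009359256581128739
lid ((0.47490137815475464, 0.05209735408425331), (0.12174926698207855, 0.12351226806640625), 10.326021194458008)<stdin>:8: DeprecationWarning: Arrays of 2-dimensional vectors are deprecated. Use arrays of 3-dimensional vectors instead. (deprecated in NumPy 2.0)
```

View pics/lid.png

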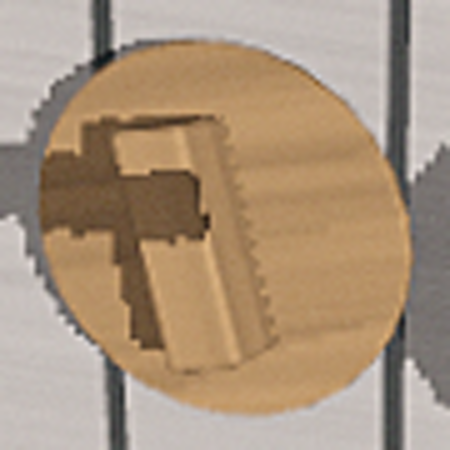

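Run:
```python
from h import *
d=np.load('pics/w1.npz');c=dict(mtx=d['mtx'],dist=d['dist']);M=d['M']
q=plane(c,M,np.array([(115,130),(185,128),(240,365),(170,372)])/5-.4+[45,115],.05)
print(q.round(4),q.mean(0))
for a,b in((0,3),(1,2)):
    t=q[a]-q[b];print(np.degrees(np.arctan2(t[1],t[0])),np.linalg.norm(t))
```

```text
[[0.4398 0.0351 0.05  ]
 [0.4364 0.0568 0.05  ]
 [0.5082 0.0727 0.05  ]
 [0.5137 0.0501 0.05  ]] [0.47450851 0.05370617 0.05      ]
-168.52346744374023 0.07543885628823742
-167.50819635840202 0.07354822022115333
```

carry_out:
  plan:
    - {"travel": [0.17,-0.87,-0.5],"angular": [0,0,0],"grip": 1}
    - {"travel": [0.17,-0.87,-0.5],"angular": [0,0,0],"grip": 1}
    - {"travel": [0.17,-0.87,-0.5],"angular": [0,0,0],"grip": 1}
    - {"travel": [0.17,-0.87,-0.5],"angular": [0,0,0],"grip": 1}
    - {"travel": [0.17,-0.87,-0.5],"angular": [0,0,0],"grip": 1}
    - {"travel": [0.17,-0.87,-0.5],"angular": [0,0,0],"grip": 1}
    - {"travel": [0.17,-0.87,-0.5],"angular": [0,0,0],"grip": 1}
    - {"travel": [0.17,-0.87,-0.5],"angular": [0,0,0],"grip": 1}

```text
time: 1.58
ee_pos: [0.4723, 0.0493, 0.15]
tcp_rot: [-180.0, -0.2, -171.9]
wrist_force: [-0.2, 0.9, 1.5]
opening: 0.0854
grasp_force: 0.0
```

carry_out:
  plan:
    - {"travel": [0.008,0.01,0],"angular": [0,0,0.136],"grip": 1}
    - {"travel": [0.008,0.01,-0.1],"angular": [0,0,0.136],"grip": 1}
    - {"travel": [0.008,0.01,-0.2],"angular": [0,0,0.136],"grip": 1}
    - {"travel": [0.008,0.01,-0.3],"angular": [0,0,0.136],"grip": 1}
    - {"travel": [0.008,0.01,-0.35],"angular": [0,0,0.136],"grip": 1}
    - {"travel": [0.008,0.01,-0.375],"angular": [0,0,0.136],"grip": 1}
    - {"travel": [0.008,0.01,-0.375],"angular": [0,0,0.136],"grip": 1}

```text
time: 2.17
ee_pos: [0.4746, 0.0561, 0.0393]
tcp_rot: [180.0, -0.1, -167.9]
wrist_force: [-0.9, -1.0, 0.0]
opening: 0.0856
grasp_force: 0.0
```

carry_out:
  plan:
    - {"travel": [0,0,0],"angular": [0,0,0],"grip": -0.3}
    - {"travel": [0,0,0],"angular": [0,0,0],"grip": -1}
    - {"travel": [0,0,0],"angular": [0,0,0],"grip": -1}
    - {"travel": [0,0,0],"angular": [0,0,0],"grip": -1}
    - {"travel": [0,0,0],"angular": [0,0,0],"grip": -1}
    - {"travel": [0,0,0],"angular": [0,0,0],"grip": -1}
    - {"travel": [0,0,0],"angular": [0,0,0],"grip": -1}
    - {"travel": [0,0,0],"angular": [0,0,0],"grip": -1}
  grip_force: 70

```text
time: 2.83
ee_pos: [0.4756, 0.0559, 0.0407]
tcp_rot: [180.0, 0.0, -167.9]
wrist_force: [-0.1, -0.3, 0.4]
opening: -0.0001
grasp_force: 0.0
```

The fingers closed to 0 without holding anything, so I'll look.

Run:
```python
from h import *
o=monitor.get_obs();print(o['q'],o['ee_pos'],o['tcp_rot'],o['opening'],o['grasp_force'])
c,M=grab('side');a=cv2.resize(c['frame'][140:280,190:330,::-1],(400,400),interpolation=2)
c,M=grab('wrist');b=c['frame'][...,::-1];b=cv2.resize(b,(400,300))
cv2.imwrite('pics/g1.png',np.hstack([a,cv2.copyMakeBorder(b,0,100,0,0,0)]))
```

```text
[ 6.70904755e+00 -4.67552020e+00 -1.80639454e+01  7.66076317e+01
  4.03553817e-04 -5.38775469e+00] [0.47556781 0.0559447  0.04069208] [ 1.79999968e+02  3.96354842e-03 -1.67903198e+02] -9.917091739159813e-05 0.0
```

View pics/g1.png

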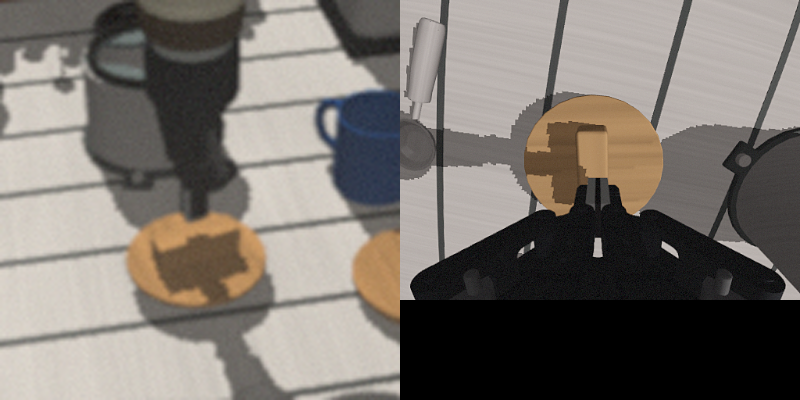

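Run:
```python
from h import *
def proj(c,M,p):
    q=np.linalg.inv(M)@np.append(p,1);x=np.array([[q[0],-q[1],-q[2]]])
    return cv2.projectPoints(x,np.zeros(3),np.zeros(3),np.array(c['mtx']),np.array(c['dist'],float))[0].ravel()
o=monitor.get_obs();t=o['ee_pos']
for n in('side','wrist','top'):
    c,M=grab(n)
    print(n,'TCP',proj(c,M,t),'tip',proj(c,M,t-[0,0,.011]),'lid',proj(c,M,[.4755,.052,.023]),'+x50',proj(c,M,[.5255,.052,.023]))
    if n=='wrist': print(np.array(c['T_tool_cam']).round(3), c['mtx'],c['dist'])
```

```text
side TCP [257.34456047 222.79178769] tip [257.40012054 226.12333605] lid [257.71197945 229.1340891 ] +x50 [277.15213006 226.52750196]
wrist TCP [253.81530175 226.03808669] tip [253.7649153  219.23004372] lid [248.08595961 214.30647863] +x50 [234.16533846 276.05043111]
[[ 0.001  0.958  0.288  0.074]
 [ 1.    -0.001  0.    -0.001]
 [ 0.     0.288 -0.958 -0.165]
 [ 0.     0.     0.     1.   ]] [[286.94532909   0.         252.81052671]
 [  0.         286.94532909 189.29360943]
 [  0.           0.           1.        ]] [-0.05953998  0.          0.          0.          0.        ]
top TCP [269.90317908 179.31515186] tip [269.81109821 180.0591796 ] lid [271.32714148 180.49715402] +x50 [271.06605632 161.05752287]
```

carry_out:
  plan:
    - {"travel": [0,0,0.1],"angular": [0,0,0],"grip": -1}
    - {"travel": [0,0,0.2],"angular": [0,0,0],"grip": -1}
    - {"travel": [0,0,0.35],"angular": [0,0,0],"grip": 1}
    - {"travel": [0,0,0.5],"angular": [0,0,0],"grip": 1}
    - {"travel": [0,0,0.5],"angular": [0,0,0],"grip": 1}
    - {"travel": [0,0,0.5],"angular": [0,0,0],"grip": 1}

```text
time: 3.58
ee_pos: [0.477, 0.0561, 0.1941]
tcp_rot: [-180.0, 0.3, -167.9]
wrist_force: [-0.1, 0.1, -0.3]
opening: 0.0481
grasp_force: 0.0
```

Run:
```python
from h import *
o=monitor.get_obs();print(o['time'],o['ee_pos'],o['tcp_rot'],o['opening'])
c,M=grab('wrist');f=c['frame'][...,::-1].copy()
np.savez('pics/w2.npz',frame=c['frame'],M=M,mtx=c['mtx'],dist=c['dist'])
hsv=cv2.cvtColor(f,cv2.COLOR_BGR2HSV);m=cv2.inRange(hsv,(5,60,50),(28,255,255));m[:,:120]=0
k=max(cv2.findContours(m,0,1)[0],key=cv2.contourArea);P=plane(c,M,k.reshape(-1,2),.0215).astype(np.float32)
print('lid wrist',cv2.fitEllipse(P[:,:2].copy()),cv2.boundingRect(k))
cv2.imwrite('pics/w2.png',f)
```

```text
3.5833 [0.47700649 0.05611897 0.19406558] [-179.9704143     0.31880754 -167.90305796] 0.04812478369684024
lid wrist ((0.4750003218650818, 0.05128132551908493), (0.12200773507356644, 0.1225765272974968), 9.064635276794434) (199, 111, 103, 102)
```

View pics/w2.png

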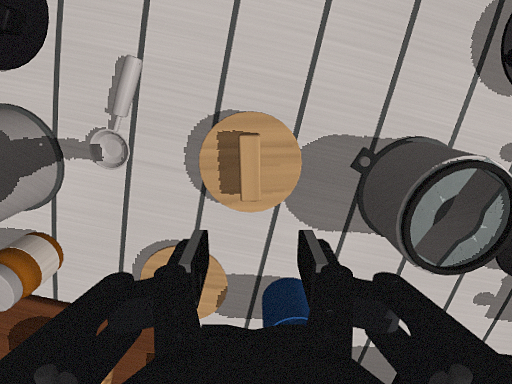

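The lid hasn't moved; it is still at (0.475, 0.051). The finger tips in the wrist view (rows about 230-240) and the side view both put the real tips about 37 mm higher than nominal, so the fingers closed above the bar. I'll descend further, in checked steps.

carry_out:
  plan:
    - {"travel": [-0.007,-0.015,-0.13],"angular": [0,0,0],"grip": 1}
    - {"travel": [-0.007,-0.015,-0.26],"angular": [0,0,0],"grip": 1}
    - {"travel": [-0.007,-0.015,-0.39],"angular": [0,0,0],"grip": 1}
    - {"travel": [-0.007,-0.015,-0.5],"angular": [0,0,0],"grip": 1}
    - {"travel": [-0.007,-0.015,-0.53],"angular": [0,0,0],"grip": 1}
    - {"travel": [-0.007,-0.015,-0.53],"angular": [0,0,0],"grip": 1}
    - {"travel": [-0.007,-0.015,-0.53],"angular": [0,0,0],"grip": 1}

```text
time: 4.22
ee_pos: [0.4733, 0.0515, 0.0321]
tcp_rot: [180.0, -0.0, -167.9]
wrist_force: [0.2, 0.5, 0.2]
opening: 0.0851
grasp_force: 0.0
```

Run:
```python
from h import *
o=monitor.get_obs();print(o['time'],o['ee_pos'],o['tcp_rot'],o['opening'],o['wrist_force'])
c,M=grab('wrist');f=c['frame'][...,::-1].copy()
a=cv2.resize(f,(400,300))
c,M=grab('side');b=cv2.resize(c['frame'][165:270,190:330,::-1],(400,300),interpolation=2)
cv2.imwrite('pics/g2.png',np.hstack([b,a]))
```

```text
4.2167 [0.47332467 0.05147295 0.03206913] [ 1.79996261e+02 -3.31075460e-02 -1.67897749e+02] 0.08508578450079542 [0.17199324 0.51603141 0.24646779]
```

View pics/g2.png

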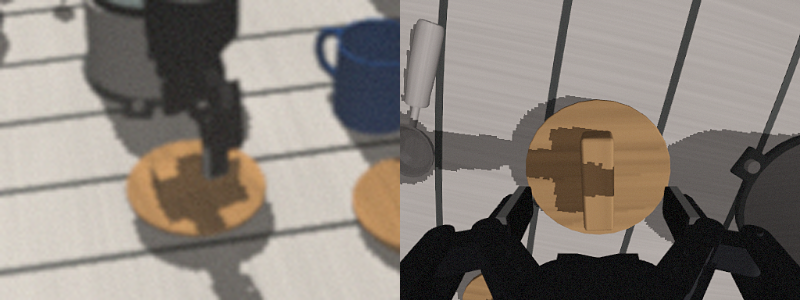

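Run:
```python
from h import *
c,M=grab('side')
o=monitor.get_obs();T=R.from_euler('xyz',o['tcp_rot'],degrees=True).as_matrix()
for z in (.002,-.01,-.02,-.03,-.036,-.045):
    for y in(.05,-.05):
        p=o['ee_pos']+T@[0,y,z]
        if p[1]<.05:
            q=np.linalg.inv(M)@np.append(p,1);print(z,p.round(3),cv2.projectPoints(np.array([[q[0],-q[1],-q[2]]]),np.zeros(3),np.zeros(3),np.array(c['mtx']),np.array(c['dist'],float))[0].ravel())
```

```text
0.002 [0.485 0.003 0.032] [265.45984311 239.22288511]
-0.01 [0.485 0.003 0.044] [265.44613861 235.53422199]
-0.02 [0.485 0.003 0.054] [265.43444175 232.41448893]
-0.03 [0.485 0.003 0.064] [265.42248652 229.25227112]
-0.036 [0.485 0.003 0.07 ] [265.41518652 227.33422748]
-0.045 [0.485 0.003 0.079] [265.40405417 224.42759362]
```

The side view confirms it: the open tips are 36 mm behind the TCP. I'll go down another 27 mm and grip.

carry_out:
  plan:
    - {"travel": [0.005,0,-0.04],"angular": [0,0,0],"grip": 1}
    - {"travel": [0.005,0,-0.09],"angular": [0,0,0],"grip": 1}
    - {"travel": [0.005,0,-0.09],"angular": [0,0,0],"grip": 0}
    - {"travel": [0.005,0,-0.09],"angular": [0,0,0],"grip": -1}
    - {"travel": [0.005,0,-0.09],"angular": [0,0,0],"grip": -1}
    - {"travel": [0.005,0,-0.09],"angular": [0,0,0],"grip": -1}
    - {"travel": [0.005,0,-0.09],"angular": [0,0,0],"grip": -1}
    - {"travel": [0.005,0,-0.09],"angular": [0,0,0],"grip": -1}
  grip_force: 80

```text
time: 5.03
ee_pos: [0.4757, 0.0516, 0.0056]
tcp_rot: [-180.0, 0.1, -167.9]
wrist_force: [-0.1, 1.3, 5.6]
opening: 0.0226
grasp_force: 79.0
```

Gripped: opening 22.6 mm at 79 N. Lifting, then carrying it over the canister.

carry_out:
  plan:
    - {"travel": [0,0,0.1],"angular": [0,0,0],"grip": -1}
    - {"travel": [0,0,0.22],"angular": [0,0,0],"grip": -1}
    - {"travel": [0,0,0.34],"angular": [0,0,0],"grip": -1}
    - {"travel": [0,0,0.46],"angular": [0,0,0],"grip": -1}
    - {"travel": [0,0,0.56],"angular": [0,0,-0.25],"grip": -1}
    - {"travel": [0,0,0.56],"angular": [0,0,-0.5],"grip": -1}
    - {"travel": [0,0,0.56],"angular": [0,0,-0.53],"grip": -1}

```text
time: 5.62
ee_pos: [0.4759, 0.0516, 0.1746]
tcp_rot: [180.0, 0.2, 176.6]
wrist_force: [-0.4, -0.8, -2.7]
opening: 0.0225
grasp_force: 78.8
```

carry_out:
  plan:
    - {"travel": [0,0.1,0],"angular": [0,0,-0.2],"grip": -1}
    - {"travel": [-0.01,0.2,0],"angular": [0,0,-0.4],"grip": -1}
    - {"travel": [-0.02,0.32,0],"angular": [0,0,-0.53],"grip": -1}
    - {"travel": [-0.03,0.44,0],"angular": [0,0,-0.53],"grip": -1}
    - {"travel": [-0.03,0.56,0],"angular": [0,0,-0.53],"grip": -1}
    - {"travel": [-0.03,0.66,0],"angular": [0,0,-0.53],"grip": -1}
    - {"travel": [-0.03,0.72,0],"angular": [0,0,-0.53],"grip": -1}
    - {"travel": [-0.03,0.72,0],"angular": [0,0,-0.53],"grip": -1}

```text
time: 6.28
ee_pos: [0.465, 0.2703, 0.1705]
tcp_rot: [-179.9, -0.1, 162.1]
wrist_force: [-0.1, -0.8, -2.6]
opening: 0.0224
grasp_force: 79.0
```

Run:
```python
from h import *
o=monitor.get_obs();print(o['time'],o['q'],o['ee_pos'],o['tcp_rot'],o['opening'],o['wrist_force'],o['grasp_force'])
c,M=grab('wrist');f=c['frame'][...,::-1].copy();a=cv2.resize(f,(400,300))
hsv=cv2.cvtColor(f,cv2.COLOR_BGR2HSV);m=cv2.inRange(hsv,(5,60,50),(28,255,255))
k=max(cv2.findContours(m,0,1)[0],key=cv2.contourArea);k=cv2.convexHull(k).reshape(-1,2);x,y,w,h=cv2.boundingRect(k);print(x,y,w,h)
P=plane(c,M,k[k[:,1]<y+h/2],o['ee_pos'][2]+.0155)[:,:2]
s=np.linalg.lstsq(np.c_[2*P,np.ones(len(P))],(P**2).sum(1),rcond=None)[0];print('lid',s[:2],np.sqrt(s[2]+s[:2]@s[:2]))
c,M=grab('top');b=cv2.resize(c['frame'][115:235,120:280,::-1],(400,300),interpolation=2)
cv2.imwrite('pics/g3.png',np.hstack([b,a]))
```

```text
6.2833 [3.01440669e+01 2.83808175e+00 3.70636884e+00 9.10158022e+01
 4.14458298e-02 4.80167882e+01] [0.46498271 0.27027728 0.170544  ] [-1.79918069e+02 -1.29483011e-01  1.62127133e+02] 0.02238784572038797 [-0.11320077 -0.77528683 -2.5897709 ] 78.98309469223022
147 127 213 197
lid [0.46472185 0.26986383] 0.061434859730138736
```

View pics/g3.png

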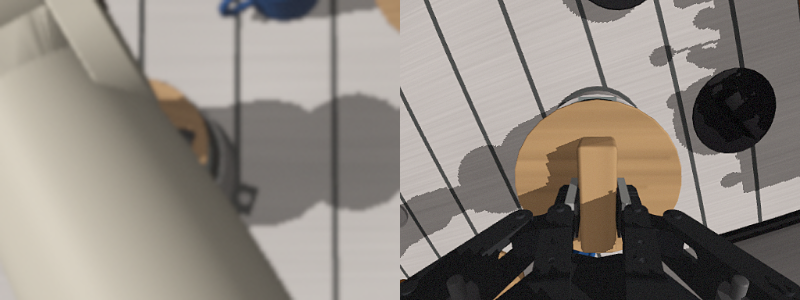

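The wrist view shows the lid held level and centred on the TCP, at (0.4647, 0.2699) against the canister at (0.4673, 0.2669). I'll make that correction and lower it.

carry_out:
  plan:
    - {"travel": [0.008,-0.01,-0.03],"angular": [0,0,0],"grip": -1}
    - {"travel": [0.008,-0.01,-0.08],"angular": [0,0,0],"grip": -1}
    - {"travel": [0.008,-0.01,-0.13],"angular": [0,0,0],"grip": -1}
    - {"travel": [0.008,-0.01,-0.17],"angular": [0,0,0],"grip": -1}
    - {"travel": [0.008,-0.01,-0.2],"angular": [0,0,0],"grip": -1}
    - {"travel": [0.008,-0.01,-0.22],"angular": [0,0,0],"grip": -1}
    - {"travel": [0.008,-0.01,-0.235],"angular": [0,0,0],"grip": -1}
    - {"travel": [0.008,-0.01,-0.235],"angular": [0,0,0],"grip": -1}

```text
time: 7.05
ee_pos: [0.4682, 0.2641, 0.1014]
tcp_rot: [-180.0, -0.0, 161.7]
wrist_force: [-0.3, 0.1, -1.6]
opening: 0.0226
grasp_force: 79.0
```

carry_out:
  plan:
    - {"travel": [-0.003,0.008,-0.01],"angular": [0,0,0],"grip": -1}
    - {"travel": [-0.003,0.008,-0.02],"angular": [0,0,0],"grip": -1}
    - {"travel": [-0.003,0.008,-0.03],"angular": [0,0,0],"grip": -1}
    - {"travel": [-0.003,0.008,-0.03],"angular": [0,0,0],"grip": -1}
    - {"travel": [-0.003,0.008,-0.03],"angular": [0,0,0],"grip": -1}

```text
time: 7.47
ee_pos: [0.4677, 0.2673, 0.0937]
tcp_rot: [179.9, 0.0, 161.8]
wrist_force: [0.7, 1.8, 3.0]
opening: 0.0226
grasp_force: 79.5
```

The seal is engaging. Pressing further.

carry_out:
  plan:
    - {"travel": [0,0,-0.008],"angular": [0,0,0],"grip": -1}
    - {"travel": [0,0,-0.015],"angular": [0,0,0],"grip": -1}
    - {"travel": [0,0,-0.015],"angular": [0,0,0],"grip": -1}
    - {"travel": [0,0,-0.015],"angular": [0,0,0],"grip": -1}

```text
time: 7.8
ee_pos: [0.4677, 0.2672, 0.0889]
tcp_rot: [179.9, 0.0, 161.7]
wrist_force: [0.4, 3.9, 4.2]
opening: 0.0223
grasp_force: 79.8
```

carry_out:
  plan:
    - {"travel": [0,0,-0.004],"angular": [0,0,0],"grip": -1}
    - {"travel": [0,0,-0.004],"angular": [0,0,0],"grip": -1}
    - {"travel": [0,0,-0.004],"angular": [0,0,0],"grip": -1}

```text
time: 8.05
ee_pos: [0.4677, 0.2672, 0.0878]
tcp_rot: [179.9, 0.0, 161.7]
wrist_force: [0.7, 4.3, 6.3]
opening: 0.0224
grasp_force: 79.9
```

About 8 N net, so the seal is near flush. Twisting +90°.

carry_out:
  plan:
    - {"travel": [0,0,0],"angular": [0,0,0.13],"grip": -1}
    - {"travel": [0,0,0],"angular": [0,0,0.26],"grip": -1}
    - {"travel": [0,0,0],"angular": [0,0,0.39],"grip": -1}
    - {"travel": [0,0,0],"angular": [0,0,0.52],"grip": -1}
    - {"travel": [0,0,0],"angular": [0,0,0.65],"grip": -1}
    - {"travel": [0,0,0],"angular": [0,0,0.78],"grip": -1}
    - {"travel": [0,0,0],"angular": [0,0,0.78],"grip": -1}

```text
time: 8.63
ee_pos: [0.4673, 0.2662, 0.0876]
tcp_rot: [-179.9, -0.0, -175.7]
wrist_force: [0.3, -1.7, 5.5]
opening: 0.0219
grasp_force: 80.2
```

```bash
python3 -c "
from h import *
o=monitor.get_obs();print(o['ee_pos'],o['tcp_rot'],o['torque'],o['wrist_force'])"
```

```text
[0.46726359 0.26616306 0.08764766] [-1.79925374e+02 -1.30821392e-02 -1.75710853e+02] [-0.43984304  0.08894316  0.17119076] [ 0.34516211 -1.71708184  5.49407715]
```

carry_out:
  plan:
    - {"travel": [0,0,0],"angular": [0,0,0.14],"grip": -1}
    - {"travel": [0,0,0],"angular": [0,0,0.28],"grip": -1}
    - {"travel": [0,0,0],"angular": [0,0,0.42],"grip": -1}
    - {"travel": [0,0,0],"angular": [0,0,0.56],"grip": -1}
    - {"travel": [0,0,0],"angular": [0,0,0.7],"grip": -1}
    - {"travel": [0,0,0],"angular": [0,0,0.8],"grip": -1}
    - {"travel": [0,0,0],"angular": [0,0,0.8],"grip": -1}

```text
time: 9.22
ee_pos: [0.4674, 0.2661, 0.0876]
tcp_rot: [-179.9, -0.0, -152.8]
wrist_force: [-1.0, -1.1, 6.5]
opening: 0.0222
grasp_force: 80.1
```

carry_out:
  plan:
    - {"travel": [0,0,0],"angular": [0,0,0.14],"grip": -1}
    - {"travel": [0,0,0],"angular": [0,0,0.28],"grip": -1}
    - {"travel": [0,0,0],"angular": [0,0,0.42],"grip": -1}
    - {"travel": [0,0,0],"angular": [0,0,0.56],"grip": -1}
    - {"travel": [0,0,0],"angular": [0,0,0.7],"grip": -1}
    - {"travel": [0,0,0],"angular": [0,0,0.8],"grip": -1}
    - {"travel": [0,0,0],"angular": [0,0,0.8],"grip": -1}

```text
time: 9.8
ee_pos: [0.4676, 0.266, 0.0877]
tcp_rot: [-179.9, -0.1, -129.9]
wrist_force: [-0.4, 0.1, 6.0]
opening: 0.0223
grasp_force: 80.1
```

carry_out:
  plan:
    - {"travel": [0,0,0],"angular": [0,0,0.14],"grip": -1}
    - {"travel": [0,0,0],"angular": [0,0,0.28],"grip": -1}
    - {"travel": [0,0,0],"angular": [0,0,0.42],"grip": -1}
    - {"travel": [0,0,0],"angular": [0,0,0.56],"grip": -1}
    - {"travel": [0,0,0],"angular": [0,0,0.7],"grip": -1}
    - {"travel": [0,0,0],"angular": [0,0,0.75],"grip": -1}
    - {"travel": [0,0,0],"angular": [0,0,0.75],"grip": -1}

```text
time: 10.38
ee_pos: [0.4677, 0.266, 0.0877]
tcp_rot: [-179.9, -0.1, -108.5]
wrist_force: [0.3, -2.3, 5.8]
opening: 0.0223
grasp_force: 80.0
```

```bash
cat > v.py <<'E'
from h import *
o=monitor.get_obs();print(o['time'],o['q'][5],o['ee_pos'],o['tcp_rot'],o['torque'],o['wrist_force'],o['opening'])
c,M=grab('wrist');f=c['frame'][...,::-1].copy();cv2.imwrite('pics/last.png',f)
hsv=cv2.cvtColor(f,cv2.COLOR_BGR2HSV);m=cv2.inRange(hsv,(5,60,50),(28,255,255))
k=max(cv2.findContours(m,0,1)[0],key=cv2.contourArea);k=cv2.convexHull(k).reshape(-1,2);x,y,w,h=cv2.boundingRect(k);print(x,y,w,h)
P=plane(c,M,k[k[:,1]<y+h*.5],.108)[:,:2]
s=np.linalg.lstsq(np.c_[2*P,np.ones(len(P))],(P**2).sum(1),rcond=None)[0];print('lid',s[:2],np.sqrt(s[2]+s[:2]@s[:2]))
# bar direction: strong straight edges inside disc
g=cv2.GaussianBlur(hsv[...,2],(0,0),1);r=np.zeros_like(g);cv2.circle(r,(x+w//2,y+h//2),int(.4*w),255,-1)
e=cv2.Canny(g,30,80)&r&cv2.erode(m,np.ones((3,3)))
for l in (cv2.HoughLinesP(e,1,np.pi/180,18,minLineLength=w*.3,maxLineGap=4) if 1 else []) [:8]:
    q=plane(c,M,l.reshape(2,2),.13);t=q[1]-q[0];print(l.ravel(),np.degrees(np.arctan2(t[1],t[0]))%180,np.linalg.norm(t))
E
python3 v.py
```

```text
10.3833 -41.782113724787116 [0.46768655 0.26597948 0.08767169] [-1.79931958e+02 -7.21586224e-02 -1.08533766e+02] [-0.36969378 -0.39144509  0.08694744] [ 0.27194717 -2.252129    5.84478275] 0.022336327674836346
146 127 214 198
lid [0.46666456 0.26298502] 0.059490767192389Traceback (most recent call last):
  File "v.py", line 11, in <module>
    for l in (cv2.HoughLinesP(e,1,np.pi/180,18,minLineLength=w*.3,maxLineGap=4) if 1 else []) [:8]:
             ~~~~~~~~~~~~~~~~~~~~~~~~~~~~~~~~~~~~~~~~~~~~~~~~~~~~~~~~~~~~~~~~~~~~~~~~~~~~~~~~~^^^^
TypeError: 'NoneType' object is not subscriptable
```

Turned 89.8°. Before letting go, I'll ease up to feel for the lock.

carry_out:
  plan:
    - {"travel": [0,0,0.005],"angular": [0,0,0],"grip": -1}
    - {"travel": [0,0,0.01],"angular": [0,0,0],"grip": -1}
    - {"travel": [0,0,0.015],"angular": [0,0,0],"grip": -1}
    - {"travel": [0,0,0.015],"angular": [0,0,0],"grip": -1}

```text
time: 10.77
ee_pos: [0.4676, 0.2663, 0.0914]
tcp_rot: [-180.0, -0.1, -108.6]
wrist_force: [4.3, -2.6, -1.9]
opening: 0.022
grasp_force: 81.9
```

carry_out:
  plan:
    - {"travel": [0,0,0.003],"angular": [0,0,0],"grip": -1}
    - {"travel": [0,0,0.003],"angular": [0,0,0],"grip": -1}
    - {"travel": [0,0,0.003],"angular": [0,0,0],"grip": -1}

```text
time: 11.02
ee_pos: [0.4675, 0.2663, 0.0915]
tcp_rot: [180.0, -0.1, -108.6]
wrist_force: [6.4, -2.1, -8.3]
opening: 0.0223
grasp_force: 80.7
```

It stops hard at lock height, so the lugs are under the flange. Easing back, releasing and rising clear.

carry_out:
  plan:
    - {"travel": [0,0,-0.004],"angular": [0,0,0],"grip": -1}
    - {"travel": [0,0,-0.004],"angular": [0,0,0],"grip": -0.5}
    - {"travel": [0,0,-0.004],"angular": [0,0,0],"grip": 0}
    - {"travel": [0,0,-0.004],"angular": [0,0,0],"grip": 0}
    - {"travel": [0,0,-0.004],"angular": [0,0,0],"grip": 0}
    - {"travel": [0,0,-0.004],"angular": [0,0,0],"grip": 0}

```text
time: 11.52
ee_pos: [0.4672, 0.2671, 0.0917]
tcp_rot: [180.0, 0.0, -108.6]
wrist_force: [0.7, 0.2, -0.1]
opening: 0.0426
grasp_force: 0.0
```

carry_out:
  plan:
    - {"travel": [0,0,0.03],"angular": [0,0,0],"grip": 0}
    - {"travel": [0,0,0.1],"angular": [0,0,0],"grip": 0}
    - {"travel": [0,0,0.2],"angular": [0,0,0],"grip": 0}
    - {"travel": [0,0,0.33],"angular": [0,0,0],"grip": 0}
    - {"travel": [0,0,0.45],"angular": [0,0,0],"grip": 0}
    - {"travel": [0,0,0.5],"angular": [0,0,0],"grip": 0}
    - {"travel": [0,0,0.5],"angular": [0,0,0],"grip": 0}
    - {"travel": [0,0,0.5],"angular": [0,0,0],"grip": 0}

```text
time: 12.18
ee_pos: [0.4678, 0.2672, 0.243]
tcp_rot: [-179.9, 0.1, -108.6]
wrist_force: [-0.3, 0.1, -0.6]
opening: 0.0428
grasp_force: 0.0
```

```bash
sed -i 's/,18,minLine/,12,minLine/;s/Canny(g,30,80)/Canny(g,15,40)/' v.py; python3 v.py
```

```text
12.1833 -41.68117627373897 [0.46780874 0.26718749 0.24303411] [-1.79919245e+02  1.06136577e-01 -1.08591908e+02] [ 0.00383951 -0.00923084 -0.00995298] [-0.32899039  0.10964697 -0.58097695] 0.04277506030934389
196 115 115 112
lid [0.46717046 0.26587521] 0.06144452092194771
[264 140 264 181] 72.05946879559214 0.040968882154588396
[242 161 244 213] 72.98569973993662 0.05485376612178604
[230 132 233 188] 73.28026254733867 0.05598587708968066
```

The lid is centred within about 2 mm and its bar lies 90° across the slots. The gripper is clear.

```bash
python3 -c "
from h import *
print(ticket.job_done())"
```

```text
the job is handed in; nothing more can be done
None
```

The bar-grip lid is on the slotted canister, twisted 90° and felt to lock on a pull-up test, with the mug left alone; I handed the job in at about 12 s, and no verdict came back.

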